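# Turn the orange game tile face down on the discard outline

## Robot

A 6-joint arm with a two-finger parallel gripper is mounted at the origin on the work surface. World frame = base frame: x ahead of the robot, y to its left, z up, the work surface at z = 0. Lengths are in m, angles in rad, forces in N, time in s.
With the tool pointing down it reaches from about 0.275 to 1 m from the base axis. Payload 8.4 kg.
Tool frame: the origin (TCP) lies on the centre line of the jaws, within the pads' length; the fingertips stand 17 mm ahead of it and the grasp point (between the pads) lies 2 mm behind it (bot.tcp_to_tips is the y of the fingertips in the tool frame, in m); y points along the fingers, z is the direction in which the jaws open and shut, and the axes are right-handed (so a half turn about y gives the same grasp; the last joint's range is limited). The gripper opens to 85 mm and grips with 20 to 120 N. Pads are 22 mm wide; open, the fingers measure 114 mm over their backs; the gripper's body (76 mm by 85 mm) begins 54 mm behind the grasp point. The pads swing forward as they close: fully open they stand 13 mm farther back than shut.
Start: joints at [1.304, 0.353, 1.633, -0, 1.155, -0.002], TCP at [0.164, 0.603, 0.248] pointing down, gripper open.
Joint ranges: [-2.63, 2.63], [-0.92, 2.1], [0.06, 2.66], [-1.3, 4.44], [0, 2.69], [-3.02, 3.02]. Speed limits (rad/s): [2.22, 2.22, 2.79, 3.14, 3.14, 3.14].

## Interface

Orientations are given as a unit quaternion [x, y, z, w].
In Python, from workcell import bot, hand, kinematics, get_obs, vision, hand_in gives the robot as it stands. The module is installed in compiled form; this text tells all that it offers. Calls block until the motion is done:
- bot.reach(position, orientation): joint-space move of the TCP to a pose.
- bot.servo_line(position, ori=None, velocity=0.15): straight line of the TCP; ori=None keeps the orientation; velocity is the mean speed in m/s.
- bot.goto_joints(angles): joint-space move.
- hand.move_gripper(opening, strength=None): finger opening in m; strength is the grip in N (None keeps the last); returns when the fingers have stopped.
- bot.dwell(seconds).
- kinematics.solve_ik(position, orientation): joint angles nearest the present ones, or None.
- get_obs(): the state.
- vision.read_camera(name): name is "scene" or "top"; returns a dict with "frame" (480x640x3 uint8, red, green, blue), "intrinsics" (3x3 intrinsics, pixels), "dist" ([k1, k2, p1, p2, k3] as OpenCV has them; the pictures are not rectified), "view" (4x4, takes a point from world to camera coordinates). Camera axes: x right, y down, z forward; pixel columns grow to the right and rows downward; lengths in m; the calibration is good to about 2 mm. A picture is of the moment at which its call begins. There is no depth.
A pose or a line that the arm cannot do raises bot.IKError and nothing moves.
- hand_in(): hands the job in, once; it reports no verdict.
The state is a dict: "time_s": time; "joint_pos": joint angles; "joint_vel": joint speeds; "joint_efforts": joint torques, N m; "position": TCP position; "orientation": TCP orientation; "wrist_force": force on the tool from outside, world axes, zero at the start; "ft_torque": the same for the moment, N m; "gripper_width": finger opening in m.
Only numpy, scipy, OpenCV 4.12 (cv2) and the standard library are available. Lean on these libraries where they do the work, as an engineer would, in place of code of your own. Each camera call takes 0.05 s, during which the arm holds its last target.

## Task

We are play-testing a board game: take the orange truck tile out of its wooden stand, turn it over and lay it flat, picture side down, inside the white outline on the green mat, squared up with the outline's long side. Leave the blue tile and the green tile standing where they are.

Things in the scene. Friction and masses are not known exactly. Their poses are not given: they have to be found in the camera images.
- tile_orange: Tile to turn over: board 84 tall, 56 wide, 8 mm thick, 35 g; face orange with black truck, back and edges dark grey. Origin at its centre; x out of the face, y along the width, z up the height. Starts upright in a fixed stand, loose, face away from the robot (about +x, within 15 deg), leaning 15 deg back to the robot; centre 62 mm, top 102 mm over the table. Lifts out along its z; side edges free.
- tile_blue: Bystander to leave alone: same size and axes, blue face with a white boat. All three tiles stand alike in fixed wooden stands: stand 46 mm wide (5 mm narrower than the tile each side), with a back rest 30 mm wide, 6 mm thick, reaching 50 mm up from the tile's foot, and a lip 6 mm high, 3 mm in front of the foot. At least 80 mm is clear beside each tile.
- tile_green: Bystander to leave alone: same size and axes, in the same kind of stand, light green face with a white tree.
- spot: White oblong outline printed flat on the green mat: 108 by 80 mm inside, lines 6 mm wide. Origin at its centre on the mat, whose top is 3 mm above the table; x along its long side (about the robot's x, within 17 deg), y along its short side, z up. The tile lies in it lengthwise, either way round. At least 60 mm of mat around it is clear.
Things that resemble listed ones, but are neither listed nor needed, are in the scene too. What is shaped like the tile_orange but pink is not meant.

How it is judged:
By the outcome, as a careful person would: the job done as asked, in the order asked, and still so for the second after the job is handed in, with the robot touching nothing.
It also fails if it takes over 38 s, if anything falls off the work surface, if the arm or the gripper's body presses on something with over 40 N, if the wrist force passes 120 N, or if a joint passes its speed limit or range.

## Working session

There is one attempt and no reset: what is moved stays moved. The work goes in short steps, each a Python script; the robot and the scene stay as the last script left them, time stands still between calls to the robot, and variables do not carry over. Pictures are saved under pics/ and viewed, and the job is handed in when it is done.

```bash
ls; mkdir -p pics
python3 - <<'E'
from workcell import bot, hand, kinematics, get_obs, vision
import cv2,numpy as np,pickle
d={}
for n in ("scene","top"):
    r=vision.read_camera(n); d[n]=r
    cv2.imwrite(f"pics/{n}0.png",r["frame"][:,:,::-1])
    print(n,r["intrinsics"],r["dist"],r["view"])
pickle.dump(d,open("d0.pkl","wb"))
o=get_obs();print(o, bot.tcp_to_tips)
E
```

```text
pics
scene [[542.94814277   0.         318.65243744]
 [  0.         542.94814277 241.11078283]
 [  0.           0.           1.        ]] [-0.14741712  0.          0.          0.          0.        ] [[ 0.17504916  0.98455409  0.00332342 -0.05735491]
 [ 0.58804103 -0.10184244 -0.80239383 -0.17970779]
 [-0.78966166  0.14241267 -0.59678563  1.42032516]
 [ 0.          0.          0.          1.        ]]
top [[483.18809886   0.         319.61519618]
 [  0.         483.18809886 249.58155919]
 [  0.           0.           1.        ]] [-0.047515  0.        0.        0.        0.      ] [[ 0.01485646 -0.99988444 -0.0032236  -0.03403646]
 [-0.98738906 -0.01416245 -0.15767772  0.41511676]
 [ 0.15761384  0.00552548 -0.98748536  0.96352682]
 [ 0.          0.          0.          1.        ]]
{'time_s': 0.1, 'joint_pos': array([ 1.30363525e+00,  3.53577333e-01,  1.63403547e+00, -4.81371634e-06,
        1.15520566e+00, -2.39537995e-03]), 'joint_vel': array([-2.38756557e-05, -1.20750800e-03, -5.33809627e-04,  5.37213118e-04,
       -2.82100312e-04,  8.41991515e-04]), 'joint_efforts': array([ 1.18269811e-03, -6.06359911e+01, -3.42816961e+01,  1.32723549e-04,
        3.95367388e-03,  1.41432125e-05]), 'position': array([0.16344655, 0.60284154, 0.24764811]), 'orientation': array([ 0.70134935, -0.09339162,  0.09327824, -0.70049001]), 'wrist_force': array([-0.09206283, -1.05092731, -0.60547252]), 'ft_torque': array([ 0.00376496,  0.04787439, -0.03004228]), 'gripper_width': 0.08551483843355658} 0.017
```

View pics/scene0.png

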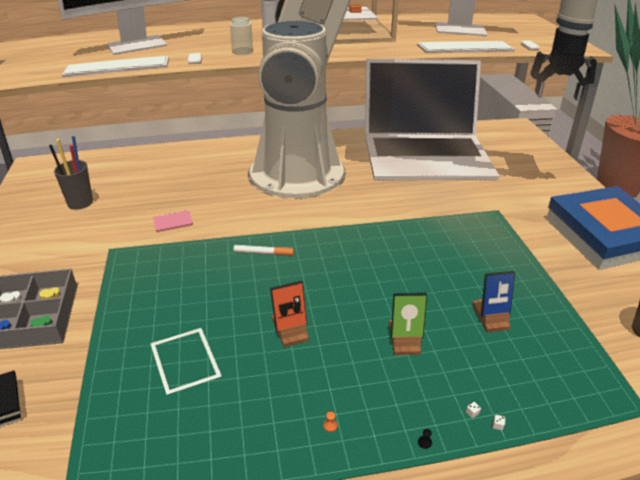

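View pics/top0.png

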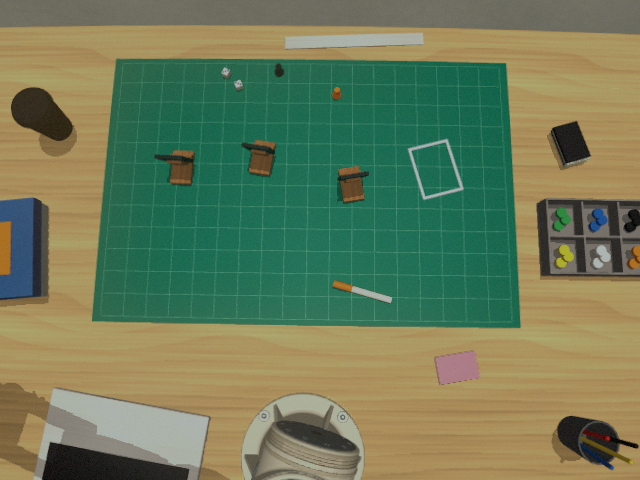

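The scene view shows the orange tile at about (289,307), green at (408,317), blue at (498,295), and the outline around (186,360). In the top view the orange tile's top edge is near (353,175) and the outline centre near (436,169). I'll enlarge both.

Run:
```python
import cv2,pickle,numpy as np
d=pickle.load(open("d0.pkl","rb"))
def crop(n,x,y,w,h,s):
    f=d[n]["frame"][y:y+h,x:x+w,::-1]
    f=cv2.resize(f,None,fx=s,fy=s,interpolation=cv2.INTER_CUBIC)
    for i in range(0,w,10): cv2.putText(f,str(x+i),(i*s,10),0,.33,(255,255,255),1); cv2.line(f,(i*s,12),(i*s,18),(255,255,255),1)
    for i in range(0,h,10): cv2.putText(f,str(y+i),(0,i*s+4),0,.33,(255,255,255),1); cv2.line(f,(24,i*s),(30,i*s),(255,255,255),1)
    return f
cv2.imwrite("pics/c_or_scene.png",crop("scene",255,270,70,80,7))
cv2.imwrite("pics/c_or_top.png",crop("top",320,150,70,65,9))
cv2.imwrite("pics/c_spot_top.png",crop("top",400,130,70,75,8))
cv2.imwrite("pics/c_spot_scene.png",crop("scene",140,320,90,80,7))
```

```text
(no output)
```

View pics/c_or_scene.png

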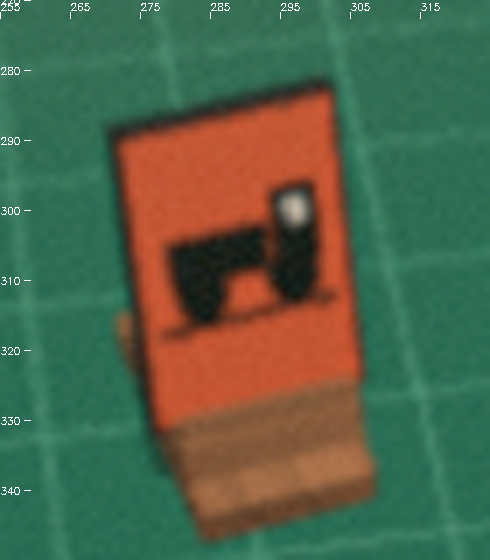

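View pics/c_or_top.png

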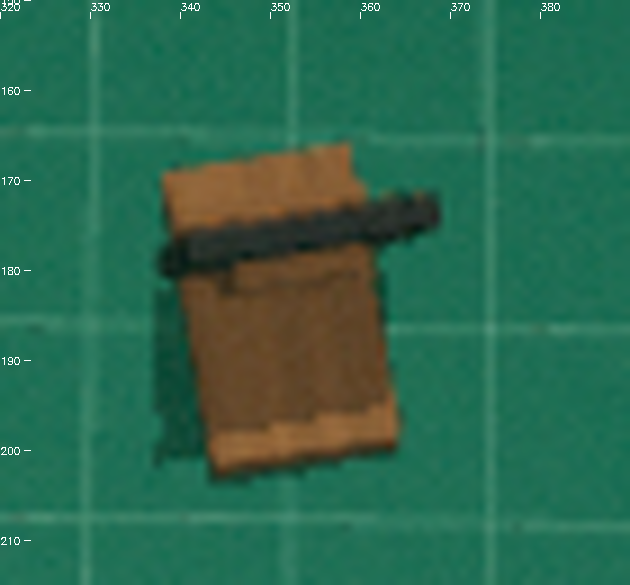

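View pics/c_spot_top.png

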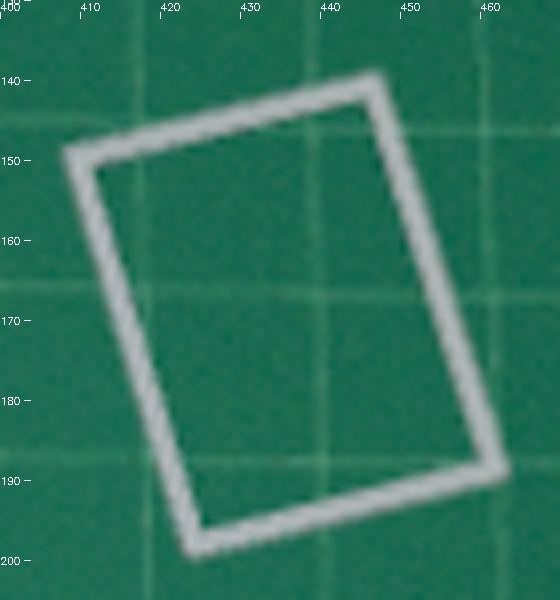

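View pics/c_spot_scene.png

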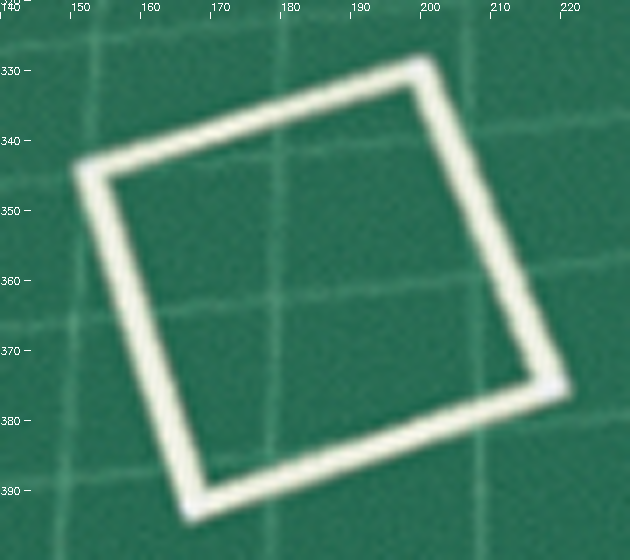

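```bash
cat > hp.py <<'E'
import numpy as np, cv2, pickle
from scipy.spatial.transform import Rotation as R
from scipy.optimize import least_squares
def proj(r,P):
    V=r["view"]; rv=cv2.Rodrigues(V[:3,:3])[0]
    return cv2.projectPoints(np.asarray(P,float).reshape(-1,3),rv,V[:3,3],r["intrinsics"],r["dist"])[0].reshape(-1,2)
def ray(r,uv,z):
    u=cv2.undistortPoints(np.asarray(uv,float).reshape(-1,1,2),r["intrinsics"],r["dist"]).reshape(-1,2)
    V=r["view"]; A=V[:3,:3].T; c=-A@V[:3,3]
    dd=np.c_[u,np.ones(len(u))]@A.T
    return c+dd*((z-c[2])/dd[:,2])[:,None]
def tile_R(psi,lean=np.radians(15)):
    return R.from_euler('z',psi)*R.from_euler('y',-lean)
E
python3 - <<'E'
from hp import *
d=pickle.load(open("d0.pkl","rb"))
# spot
for n,(x,y,w,h) in dict(top=(400,130,70,75),scene=(140,320,90,80)).items():
    f=d[n]["frame"].astype(int)[y:y+h,x:x+w]
    m=((f[:,:,0]>110)).astype(np.uint8)
    cs,_=cv2.findContours(m,cv2.RETR_EXTERNAL,cv2.CHAIN_APPROX_NONE)
    c=max(cs,key=cv2.contourArea).reshape(-1,2)+[x,y]
    P=ray(d[n],c,0.003)[:,:2]
    r=cv2.minAreaRect((P*1000).astype(np.float32)); print(n,r)
    print(cv2.boxPoints(r))
C={n:-d[n]["view"][:3,:3].T@d[n]["view"][:3,3] for n in d}; print(C)
sc=[(118,140),(332,92),(158,430)]
sc=[(255+a/7-.5,270+b/7-.5) for a,b in sc]
so=[(108,128),(330,80)]
so=[(255+a/7-.5,270+b/7-.5) for a,b in so]
tp=[(183,233),(437,193),(437,227),(187,272)]
tp=[(320+a/9-.5,150+b/9-.5) for a,b in tp]
T=np.array
ps=T([[4,-28,42],[4,28,42],[4,-28,-42]])/1e3
pso=T([[-4,-28,42],[-4,28,42]])/1e3
# top view: left=+y ; upper = far(+x) face edge, lower= back
pt=T([[4,28,42],[4,-28,42],[-4,-28,42],[-4,28,42]])/1e3
def pose(q): return lambda p: tile_R(q[2]).apply(p)+[q[0],q[1],.062]
def res(q,parts=False):
    f=pose(q)
    a=(proj(d["scene"],f(ps))-sc); b=proj(d["scene"],f(pso))-so; c=proj(d["top"],f(pt))-tp
    if parts: return a,b,c
    return np.concatenate([a[:2].ravel(),b.ravel(),c.ravel()])
s=least_squares(res,[.53,-.08,0]); print(s.x,np.degrees(s.x[2])); print(*res(s.x,True),sep="\n")
for name,w in (("scene",0),("top",1)):
    g=lambda q:(lambda r:np.concatenate([r[0][:2].ravel(),r[1].ravel()]) if w==0 else r[2].ravel())(res(q,True))
    s1=least_squares(g,s.x);print(name,s1.x,np.degrees(s1.x[2]))
E
```

```text
top ((604.03759765625, -278.4363098144531), (120.46446990966797, 93.09859466552734), 15.2146635055542)
[[ 533.7003  -249.3257 ]
 [ 558.1328  -339.16116]
 [ 674.3749  -307.54694]
 [ 649.9424  -217.71146]]
scene ((600.51904296875, -279.643798828125), (123.56437683105469, 94.59123992919922), 15.420011520385742)
[[ 528.3853  -250.47813]
 [ 553.53644 -341.66434]
 [ 672.6528  -308.80945]
 [ 647.50165 -217.62326]]
{'scene': array([ 1.23729181, -0.16410517,  0.70362384]), 'top': array([ 0.25852225, -0.03347741,  1.01681357])}
[ 0.56457914 -0.09297571  0.1768628 ] 10.133492050398205
[[-0.0666156   0.16960027]
 [ 1.34768004 -0.52173211]
 [ 0.19396738  1.88197728]]
[[ 0.12532858 -0.09513802]
 [ 0.17126708 -0.69666184]]
[[ 0.38927511 -0.16468201]
 [ 0.21228771 -0.12938047]
 [ 0.81124105  0.14250728]
 [ 0.56642683 -0.44419379]]
scene [ 0.56517095 -0.09388118  0.16180003] 9.270458901583824
top [ 0.5642421  -0.09190639  0.18602936] 10.658697357823414
```

```bash
cat >> hp.py <<'E'
TC=np.array([.5646,-.0930,.062]); TY=np.radians(10.1); SC=np.array([.602,-.279,.003]); SY=np.radians(15.3)
def tool(p,az,s=1):
    "pitch p (deg, + up), azimuth az rad, jaw sign"
    p=np.radians(p)
    h=np.array([np.cos(az),np.sin(az),0]); a=h*np.cos(p)+np.array([0,0,np.sin(p)])
    z=s*np.array([-np.sin(az),np.cos(az),0])
    return R.from_matrix(np.c_[np.cross(a,z),a,z])
E
python3 - <<'E'
from hp import *
from workcell import bot,kinematics,get_obs
o=get_obs(); print(R.from_quat(o["orientation"]).as_matrix().round(2))
np.set_printoptions(precision=3,suppress=True)
Rt=tile_R(TY)
for p in (15,8,0,-8,-15,-22):
  for s in (1,-1):
    T=tool(p,TY,s); a=T.as_matrix()[:,1]
    zt=.018
    g=TC+Rt.apply([0,0,zt])-a*.014   # tile midplane 14 mm ahead of TCP
    q=kinematics.solve_ik(g,T.as_quat())
    pre=kinematics.solve_ik(g-a*.08,T.as_quat()); up=kinematics.solve_ik(g+Rt.apply([0,0,.1]),T.as_quat())
    print(p,s,g.round(3),q,pre,up)
  for s in (1,-1):
    T2=tool(p-105,SY,s); q2=kinematics.solve_ik(SC+[0,0,.03],T2.as_quat())
    T3=tool(-75-p,SY,s); q3=kinematics.solve_ik(SC+[0,0,.03],T3.as_quat())
    print("   place",s,q2,q3)
E
```

```text
[[ 0.97 -0.    0.26]
 [-0.26 -0.    0.97]
 [ 0.   -1.   -0.  ]]
15 1 [ 0.547 -0.096  0.076] [-0.574  1.373  2.238  2.233  2.154  1.192] [-0.804  1.493  2.272  1.913  2.122  0.965] [-0.641  1.179  2.4    2.178  2.111  1.203]
15 -1 [ 0.547 -0.096  0.076] [-0.574  1.373  2.238  2.233  2.154 -1.949] [-0.804  1.493  2.272  1.913  2.122 -2.176] [-0.641  1.179  2.4    2.178  2.111 -1.939]
   place 1 [-0.436  0.658  1.678 -0.     0.805 -2.274] [-0.436  0.658  1.678 -0.     0.805 -2.274]
   place -1 [-0.436  0.658  1.678 -0.     0.805  0.868] [-0.436  0.658  1.678 -0.     0.805  0.868]
8 1 [ 0.546 -0.096  0.077] [-0.594  1.294  2.307  2.266  2.026  1.22 ] [-0.842  1.403  2.36   1.956  2.     0.995] [-0.664  1.078  2.457  2.217  1.962  1.257]
8 -1 [ 0.546 -0.096  0.077] [-0.594  1.294  2.307  2.266  2.026 -1.921] [-0.842  1.403  2.36   1.956  2.    -2.147] [-0.664  1.078  2.457  2.217  1.962 -1.885]
   place 1 [-0.399  0.698  1.603 -0.093  0.939 -2.178] [-0.477  0.628  1.749  0.132  0.678 -2.414]
   place -1 [-0.399  0.698  1.603 -0.093  0.939  0.963] [-0.477  0.628  1.749  0.132  0.678  0.728
[... 1344 characters left out ...]
0.873  1.343 -0.278  1.385 -2.025] [-0.629  0.61   1.948  1.063  0.463  2.872]
   place -1 [-0.303  0.873  1.343 -0.278  1.385  1.116] [-0.629  0.61   1.948  1.063  0.463 -0.269]
-22 1 [ 0.547 -0.096  0.085] [-0.543  0.798  2.461  2.449  1.276  1.491] [-0.748  0.741  2.575  2.264  1.295  1.426] [-0.606  0.469  2.524  2.31   1.084  1.689]
-22 -1 [ 0.547 -0.096  0.085] [-0.543  0.798  2.461  2.449  1.276 -1.651] [-0.748  0.741  2.575  2.264  1.295 -1.715] [-0.606  0.469  2.524  2.31   1.084 -1.453]
   place 1 [-0.282  0.936  1.263 -0.32   1.517 -2.007] [-0.678  0.633  1.993  1.394  0.518  2.509]
   place -1 [-0.282  0.936  1.263 -0.32   1.517  1.134] [-0.678  0.633  1.993  1.394  0.518 -0.632]
```

Run:
```python
from hp import *
from workcell import bot,hand,kinematics,get_obs,vision
hand.move_gripper(0.062,20)
r=vision.read_camera("scene"); o=get_obs(); print(o["time_s"],o["gripper_width"],bot.tcp_to_tips)
T=R.from_quat(o["orientation"])
def show(f,name):
    f=f[:,:,::-1].copy()[20:110,530:620]; f=cv2.resize(f,None,fx=6,fy=6,interpolation=cv2.INTER_CUBIC)
    for k,yy in enumerate((0,.005,.011,.017,.024)):
        for zz in (-.05,.05):
            u=(proj(r,[T.apply([0,yy,zz])+o["position"]])[0]-[530,20]+.5)*6
            v=(proj(r,[T.apply([0,yy,zz*.2])+o["position"]])[0]-[530,20]+.5)*6
            cv2.line(f,tuple(u.astype(int)),tuple(v.astype(int)),[(0,0,255),(0,255,255),(0,255,0),(255,255,0),(255,0,255)][k],1)
    cv2.imwrite(name,f)
d=pickle.load(open("d0.pkl","rb"))
show(r["frame"],"pics/tips62.png"); show(d["scene"]["frame"],"pics/tips85.png")
a=cv2.imread("pics/tips62.png");b=cv2.imread("pics/tips85.png");
c=np.hstack([a,b]); c=cv2.resize(c,(800,400)); cv2.imwrite("pics/tips.png",c)
```

```text
0.5167 0.061988771530245686 0.017
```

View pics/tips.png

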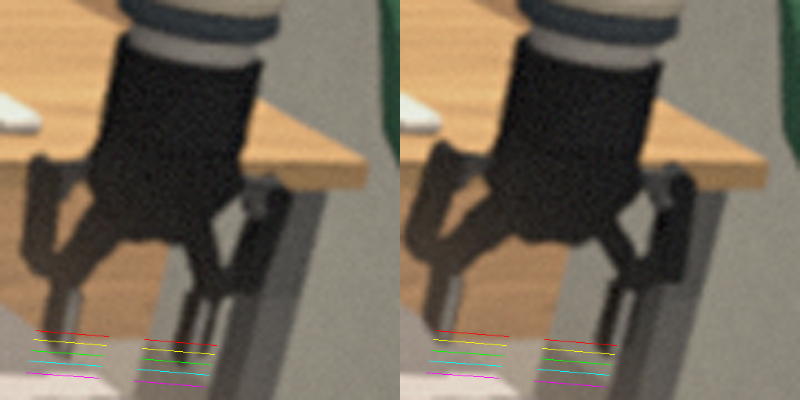

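```bash
cat >> hp.py <<'E'
def fk(q,P):
    h,L1,L2,D,a1,a2=P
    B=R.from_euler('z',q[0]); A=B*R.from_euler('y',q[1]); F=A*R.from_euler('y',q[2])
    e=B.apply([a1,0,h])+A.apply([0,0,L1]); w=e+F.apply([a2,0,L2])
    W=F*R.from_euler('z',q[3])*R.from_euler('y',q[4])
    t=w+W.apply([0,0,D]); return e,w,t
PG=-5; ZT=.015; DA=.0122
Rt=tile_R(TY)
TG=tool(PG,TY,1); AG=TG.as_matrix()[:,1]
G=TC+Rt.apply([0,0,ZT])-AG*DA
TP=tool(-75-PG,SY,-1)
# tile in tool frame
tR=TG.inv()*Rt; tp=TG.inv().apply(TC-G)
E
python3 - <<'E'
from hp import *
from workcell import bot,kinematics,get_obs
np.set_printoptions(precision=3,suppress=True)
S=[];
o=get_obs(); S.append((o["joint_pos"],o["position"]))
rng=np.random.default_rng(0)
for i in range(40):
    p=rng.uniform(-100,0); az=rng.uniform(-.5,.5); x=np.array([rng.uniform(.45,.65),rng.uniform(-.3,.3),rng.uniform(.1,.35)])
    q=kinematics.solve_ik(x,tool(p,az).as_quat())
    if q is not None: S.append((q,x))
f=lambda P: np.concatenate([fk(q,P)[2]-x for q,x in S])
s=least_squares(f,[.3,.45,.4,.33,0,0]); P=s.x; print(P,np.abs(s.fun).max(),len(S)); np.save("P.npy",P)
pl=TP*tR
print("placed tile axes\n",pl.as_matrix())
tcp=SC+[0,0,.004]-TP.apply(tp); print("place tcp",tcp)
q0=o["joint_pos"]; qa=q0.copy(); qa[0]=-.8
ik=lambda x,T: kinematics.solve_ik(x,T.as_quat())
way=[q0,qa,ik(G-AG*.07+[0,0,.14],TG),ik(G-AG*.07,TG),ik(G,TG),ik(G+Rt.apply([0,0,.07]),TG),ik(G+Rt.apply([0,0,.07])+[-.03,0,.1],TG),ik(tcp+[0,0,.12],TP),ik(tcp,TP)]
for i,q in enumerate(way):
    print(i,q)
    if i:
        m=[np.r_[fk(way[i-1]+(q-way[i-1])*t,P)[1],fk(way[i-1]+(q-way[i-1])*t,P)[2]] for t in np.linspace(0,1,5)]
        print(np.array(m))
E
```

```text
[0.294 0.568 0.494 0.325 0.001 0.058] 0.0016230150878764615 40
placed tile axes
 [[ 0.     0.264 -0.965]
 [ 0.    -0.965 -0.264]
 [-1.    -0.    -0.   ]]
place tcp [ 0.584 -0.284  0.018]
0 [ 1.304  0.353  1.633  0.     1.155 -0.002]
1 [-0.8    0.353  1.633  0.     1.155 -0.002]
[[ 0.165  0.603  0.573  0.165  0.603  0.248]
 [ 0.445  0.439  0.573  0.445  0.439  0.248]
 [ 0.605  0.156  0.573  0.605  0.156  0.248]
 [ 0.602 -0.169  0.573  0.602 -0.169  0.248]
 [ 0.435 -0.448  0.573  0.435 -0.448  0.248]]
2 [-0.805  0.69   2.601  2.166  1.567  1.447]
[[ 0.435 -0.448  0.573  0.435 -0.448  0.248]
 [ 0.394 -0.406  0.431  0.435 -0.22   0.168]
 [ 0.327 -0.338  0.325  0.461 -0.073  0.194]
 [ 0.245 -0.254  0.264  0.494 -0.047  0.233]
 [ 0.16  -0.166  0.252  0.479 -0.11   0.224]]
3 [-0.805  1.173  2.481  2.136  1.768  1.142]
[[ 0.16  -0.166  0.252  0.479 -0.11   0.224]
 [ 0.165 -0.172  0.219  0.484 -0.113  0.191]
 [ 0.167 -0.173  0.184  0.485 -0.114  0.156]
 [ 0.165 -0.172  0.148  0.484 -0.113  0.12 ]
 [ 0.16  -0.167  0.112  0.479 -0.11   0.084]]
4 [-0.593  1.113  2.4    2.36   1.75   1.311]
[[ 0.
[... 608 characters left out ...]
0.525 -0.102  0.173]
 [ 0.2   -0.161  0.226  0.518 -0.103  0.199]
 [ 0.191 -0.16   0.25   0.51  -0.102  0.223]
 [ 0.181 -0.157  0.273  0.5   -0.101  0.245]]
7 [-0.585  0.424  1.858  0.428  0.669  0.406]
[[ 0.181 -0.157  0.273  0.5   -0.101  0.245]
 [ 0.257 -0.209  0.281  0.515 -0.026  0.208]
 [ 0.334 -0.254  0.313  0.504 -0.031  0.149]
 [ 0.409 -0.29   0.368  0.517 -0.13   0.107]
 [ 0.475 -0.315  0.444  0.583 -0.285  0.139]]
8 [-0.585  0.613  1.9    0.607  0.468  0.194]
[[ 0.475 -0.315  0.444  0.583 -0.285  0.139]
 [ 0.477 -0.316  0.414  0.586 -0.285  0.109]
 [ 0.478 -0.317  0.384  0.587 -0.285  0.079]
 [ 0.477 -0.316  0.354  0.586 -0.285  0.049]
 [ 0.475 -0.315  0.324  0.583 -0.285  0.019]]
```

Run:
```python
from hp import *
from workcell import bot,hand,kinematics,get_obs,vision
np.set_printoptions(precision=3,suppress=True)
qa=get_obs()["joint_pos"].copy(); qa[0]=-.8
bot.goto_joints(qa); print(get_obs()["time_s"])
hand.move_gripper(.072,40)
bot.reach(G-AG*.06+[0,0,.14],TG.as_quat()); print(get_obs()["time_s"])
bot.servo_line(G-AG*.06,velocity=.15)
o=get_obs(); print(o["time_s"],o["position"],G-AG*.06,o["wrist_force"])
bot.servo_line(G,velocity=.06)
o=get_obs(); print(o["time_s"],o["position"],G,o["wrist_force"],o["gripper_width"])
d={n:vision.read_camera(n) for n in ("scene","top")}
a=d["scene"]["frame"][230:370,220:370,::-1]; b=d["top"]["frame"][130:270,280:430,::-1]
cv2.imwrite("pics/pre1.png",cv2.resize(np.hstack([a,b]),(800,373),interpolation=cv2.INTER_CUBIC))
```

```text
4.2833
6.45
7.5333 [ 0.49  -0.106  0.083] [ 0.49  -0.106  0.083] [-0.328  0.001  0.114]
8.6833 [ 0.549 -0.096  0.077] [ 0.549 -0.096  0.078] [-0.062 -0.167 -0.641] 0.07186440244263399
```

View pics/pre1.png

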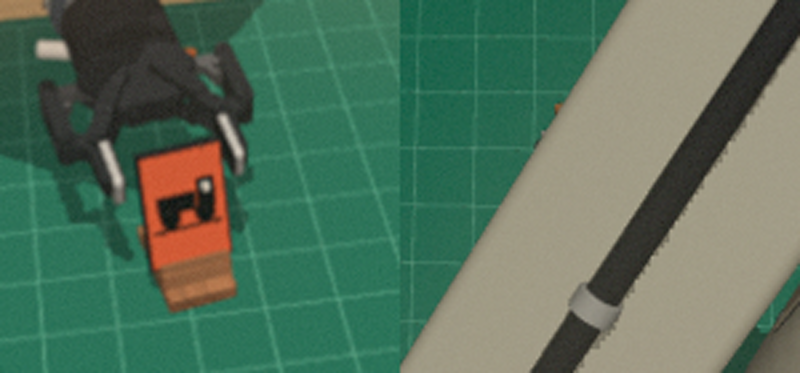

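Run:
```python
from hp import *
from workcell import bot,hand,kinematics,get_obs,vision
np.set_printoptions(precision=3,suppress=True)
hand.move_gripper(.045,40)
o=get_obs(); print(o["time_s"],o["position"],o["wrist_force"],o["gripper_width"])
d={n:vision.read_camera(n) for n in ("scene",)}; pickle.dump(d,open("d1.pkl","wb"))
a=d["scene"]["frame"][250:350,240:350,::-1]
a=cv2.resize(a,None,fx=5,fy=5,interpolation=cv2.INTER_CUBIC)
bot.servo_line(o["position"]+Rt.apply([0,0,.07]),velocity=.08)
o=get_obs(); print(o["time_s"],o["position"],o["wrist_force"],o["gripper_width"])
d={n:vision.read_camera(n) for n in ("scene",)}; pickle.dump(d,open("d2.pkl","wb"))
b=d["scene"]["frame"][200:350,220:370,::-1]
b=cv2.resize(b,None,fx=3.333,fy=3.333,interpolation=cv2.INTER_CUBIC)
cv2.imwrite("pics/grip1.png",a);cv2.imwrite("pics/grip2.png",b)
```

```text
9.0667 [ 0.549 -0.096  0.078] [-0.605 -0.795  1.076] 0.054282986338888735
10.1417 [ 0.531 -0.099  0.145] [ 0.572 -0.671 -1.017] 0.054185734424782285
```

View pics/grip1.png

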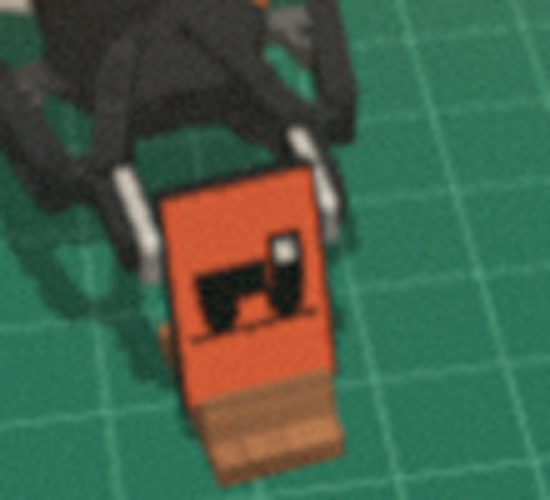

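View pics/grip2.png

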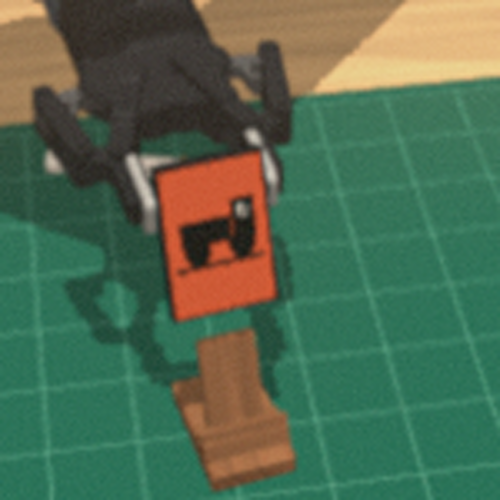

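Run:
```python
from hp import *
from workcell import get_obs
np.set_printoptions(precision=2,suppress=True)
d=pickle.load(open("d2.pkl","rb"))["scene"]
f=d["frame"][235:305,255:315,::-1]
o=get_obs(); T=R.from_quat(o["orientation"]); 
c=np.array([[4,-28,42],[4,28,42],[4,28,-42],[4,-28,-42]])/1e3
e=proj(d,(T*tR).apply(c)+T.apply(tp)+o["position"]); print(e)
g=cv2.resize(f,None,fx=8,fy=8,interpolation=cv2.INTER_CUBIC)
cv2.polylines(g,[((e-[255,235]+.5)*8).astype(np.int32)],True,(255,255,0),1)
cv2.imwrite("pics/ov.png",g)
```

```text
[[265.93 251.26]
 [299.   244.11]
 [303.98 289.66]
 [272.21 297.27]]
```

View pics/ov.png

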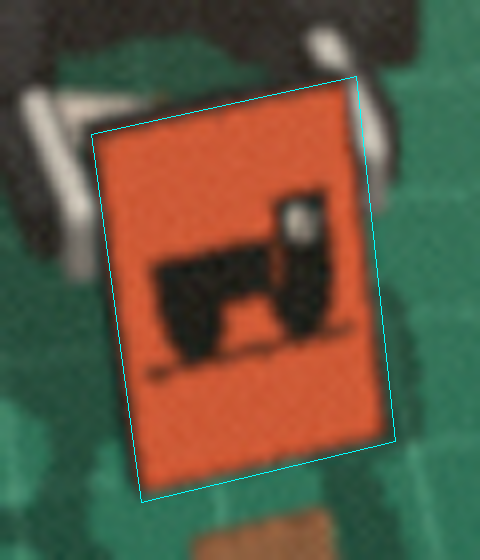

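Run:
```python
from hp import *
from workcell import bot,hand,kinematics,get_obs,vision
np.set_printoptions(precision=3,suppress=True)
P=np.load("P.npy")
o=get_obs(); q6=kinematics.solve_ik(o["position"]+[-.02,0,.09],o["orientation"])
qb=q6.copy(); qb[0]-=.35
tcp=SC+[0,0,.004]-TP.apply(tp)
for hz in (.1,.15,.2):
    q7=kinematics.solve_ik(tcp+[0,0,hz],TP.as_quat())
    print(hz,q7); print(np.array([fk(qb+(q7-qb)*t,P)[2] for t in np.linspace(0,1,7)]))
print(np.array([fk(q6+(qb-q6)*t,P)[2] for t in np.linspace(0,1,4)]), q6,qb)
```

```text
0.1 [-0.585  0.453  1.869  0.45   0.633  0.378]
[[ 0.444 -0.27   0.235]
 [ 0.49  -0.191  0.213]
 [ 0.501 -0.134  0.177]
 [ 0.496 -0.116  0.135]
 [ 0.496 -0.144  0.1  ]
 [ 0.522 -0.207  0.09 ]
 [ 0.583 -0.285  0.119]]
0.15 [-0.585  0.383  1.839  0.399  0.724  0.444]
[[ 0.444 -0.27   0.235]
 [ 0.492 -0.191  0.223]
 [ 0.505 -0.132  0.196]
 [ 0.5   -0.113  0.161]
 [ 0.501 -0.141  0.132]
 [ 0.526 -0.205  0.129]
 [ 0.583 -0.285  0.169]]
0.2 [-0.585  0.321  1.8    0.36   0.818  0.498]
[[ 0.444 -0.27   0.235]
 [ 0.494 -0.192  0.233]
 [ 0.509 -0.133  0.215]
 [ 0.506 -0.113  0.187]
 [ 0.507 -0.139  0.164]
 [ 0.531 -0.204  0.169]
 [ 0.583 -0.285  0.219]]
[[ 0.51  -0.101  0.235]
 [ 0.495 -0.16   0.235]
 [ 0.473 -0.216  0.235]
 [ 0.444 -0.27   0.235]] [-0.69   0.629  2.571  2.278  1.521  1.527] [-1.04   0.629  2.571  2.278  1.521  1.527]
```

Run:
```python
from hp import *
from workcell import bot,hand,kinematics,get_obs,vision
np.set_printoptions(precision=3,suppress=True)
P=np.load("P.npy")
o=get_obs()
tcp=SC+[0,0,.004]-TP.apply(tp)
bot.servo_line(o["position"]+[-.02,0,.09],velocity=.12)
qb=get_obs()["joint_pos"].copy(); qb[0]-=.35
q7=kinematics.solve_ik(tcp+[0,0,.2],TP.as_quat()); qc=q7.copy(); qc[0]-=.3
print(np.array([fk(qb+(qc-qb)*t,P)[2] for t in np.linspace(0,1,7)]))
bot.goto_joints(qb); bot.goto_joints(qc); bot.goto_joints(q7); print(get_obs()["time_s"])
bot.servo_line(tcp+[0,0,.03],ori=TP.as_quat(),velocity=.15)
o=get_obs(); print(o["time_s"],o["position"],tcp,o["wrist_force"],o["gripper_width"])
d={n:vision.read_camera(n) for n in ("scene","top")}; pickle.dump(d,open("d3.pkl","wb"))
T=R.from_quat(o["orientation"])
c=np.array([[4,-28,42],[4,28,42],[4,28,-42],[4,-28,-42]])/1e3
c2=c*[-1,1,1]
ims=[]
for n,(x,y,w,h) in dict(scene=(120,260,130,130),top=(380,110,110,110)).items():
    g=d[n]["frame"][y:y+h,x:x+w,::-1]; s=390/h
    g=cv2.resize(g,(390,390),interpolation=cv2.INTER_CUBIC)
    for cc,col in ((c,(0,255,255)),(c2,(255,0,255))):
        e=proj(d[n],(T*tR).apply(cc)+T.apply(tp)+o["position"])
        cv2.polylines(g,[((e-[x,y]+.5)*s).astype(np.int32)],True,col,1)
    ims.append(g)
cv2.imwrite("pics/hover.png",np.hstack(ims))
```

```text
[[ 0.445 -0.27   0.234]
 [ 0.484 -0.216  0.233]
 [ 0.493 -0.183  0.215]
 [ 0.484 -0.187  0.186]
 [ 0.47  -0.237  0.164]
 [ 0.464 -0.329  0.169]
 [ 0.472 -0.445  0.219]]
14.3333
15.6167 [ 0.584 -0.285  0.049] [ 0.584 -0.284  0.018] [-0.444 -0.498 -0.508] 0.054441556771520655
```

View pics/hover.png

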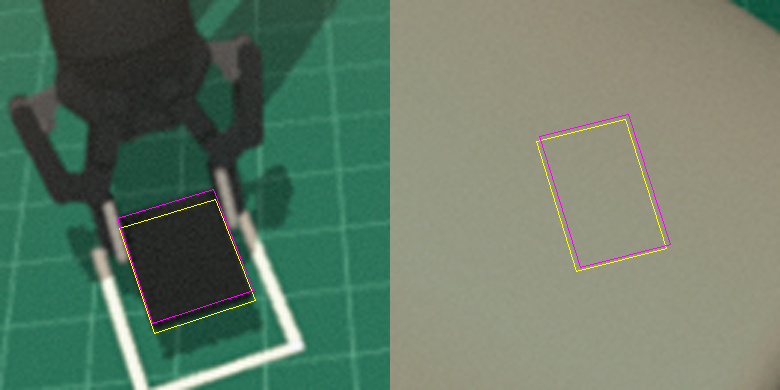

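Run:
```python
from hp import *
from workcell import bot,hand,kinematics,get_obs,vision
np.set_printoptions(precision=3,suppress=True)
tcp=SC+[0,0,.004]-TP.apply(tp)
f0=get_obs()["wrist_force"][2]
bot.servo_line(tcp+[0,0,.006],ori=TP.as_quat(),velocity=.06)
for k in (4,3,2,1,0,-1):
    bot.servo_line(tcp+[0,0,k/1000],ori=TP.as_quat(),velocity=.02); bot.dwell(.05)
    o=get_obs(); print(k,o["position"][2],o["wrist_force"],o["ft_torque"],o["time_s"])
    if o["wrist_force"][2]-f0>3: break
d=vision.read_camera("scene"); pickle.dump(d,open("d4.pkl","wb"))
g=cv2.resize(d["frame"][310:400,135:235,::-1],None,fx=6,fy=6,interpolation=cv2.INTER_CUBIC)
cv2.imwrite("pics/down.png",g)
```

```text
4 0.022628640963210083 [-0.597  0.934 -0.367] [-0.045  0.173 -0.029] 16.5667
3 0.02152374259042011 [ 0.223 -0.361 -1.   ] [-0.023  0.136 -0.001] 16.8667
2 0.020388658642169235 [-0.063 -0.179 -0.342] [-0.069  0.186 -0.023] 17.1667
1 0.019394268465371057 [ 0.291  0.81  -1.146] [-0.051  0.21  -0.005] 17.4667
0 0.01841358921276161 [ 0.34   0.345 -0.951] [-0.017  0.215  0.012] 17.7667
-1 0.018129318254262727 [-3.432 -0.279  8.098] [0.233 0.36  0.067] 18.0667
```

View pics/down.png

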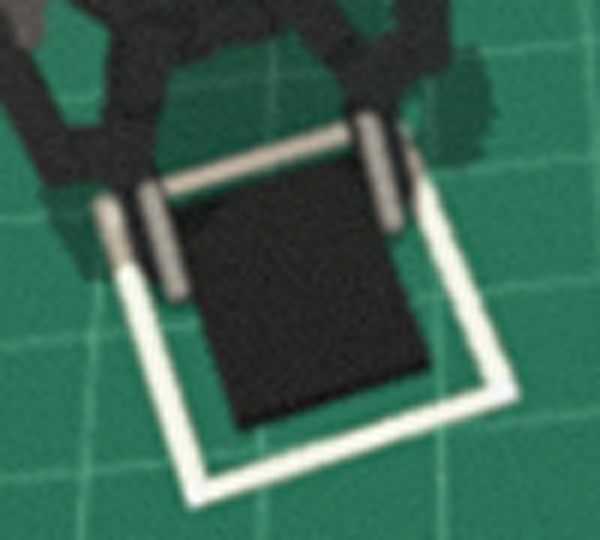

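Run:
```python
from hp import *
np.set_printoptions(precision=1,suppress=True)
d=pickle.load(open("d4.pkl","rb"))
g=cv2.resize(d["frame"][355:400,150:225,::-1],None,fx=10,fy=10,interpolation=cv2.INTER_CUBIC)
cv2.imwrite("pics/down2.png",g)
px=lambda L:[(135+a/6-.5,310+b/6-.5) for a,b in L]
for nm,L,z in (("tile front bottom",[(240,432),(432,370)],.003),("outline outer front",[(192,508),(520,395)],.003)):
    w=ray(d,px(L),z)[:,:2]-SC[:2]
    c,s=np.cos(SY),np.sin(SY); print(nm,(w@np.array([[c,-s],[s,c]]))*1000)
```

```text
tile front bottom [[ 39.4 -27.6]
 [ 39.8  26.8]]
outline outer front [[ 59.5 -45.9]
 [ 58.2  46.4]]
```

View pics/down2.png

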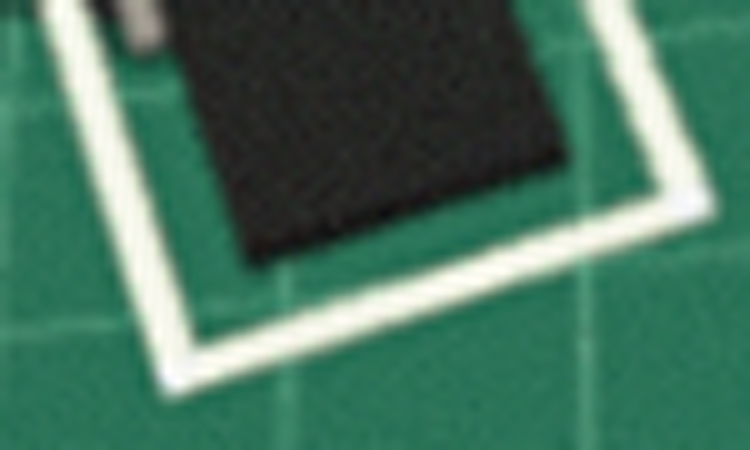

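Run:
```python
from hp import *
from workcell import bot,hand,kinematics,get_obs,vision
np.set_printoptions(precision=3,suppress=True)
hand.move_gripper(.074,20)
o=get_obs(); print(o["time_s"],o["wrist_force"],o["gripper_width"])
a=TP.as_matrix()[:,1]
bot.servo_line(o["position"]-a*.15,velocity=.12)
q=get_obs()["joint_pos"].copy(); q[0]-=.6; 
bot.goto_joints(q)
q=get_obs()["joint_pos"].copy(); q[0]=-1.5; bot.goto_joints(q)
d={n:vision.read_camera(n) for n in ("scene","top")}; pickle.dump(d,open("d5.pkl","wb")); print(get_obs()["time_s"])
cv2.imwrite("pics/end_scene.png",d["scene"]["frame"][:,:,::-1])
ims=[cv2.resize(d[n]["frame"][y:y+h,x:x+w,::-1],(400,400),interpolation=cv2.INTER_CUBIC) for n,(x,y,w,h) in dict(scene=(140,320,80,80),top=(395,130,80,80)).items()]
cv2.imwrite("pics/end_zoom.png",np.hstack(ims))
```

```text
18.45 [-0.092 -0.604  0.245] 0.07384621017904516
21.9417
```

View pics/end_scene.png

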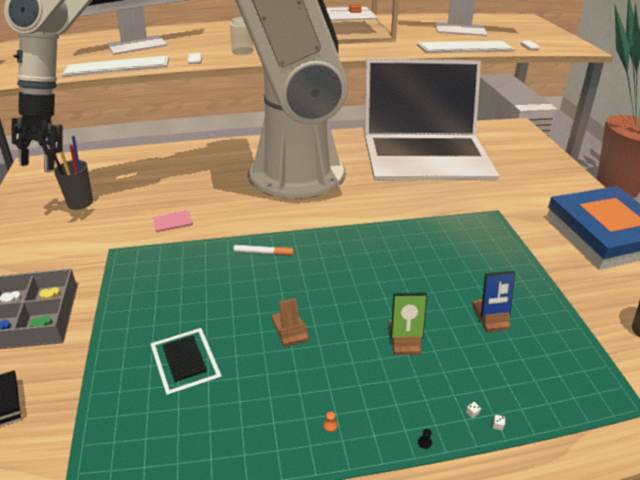

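View pics/end_zoom.png

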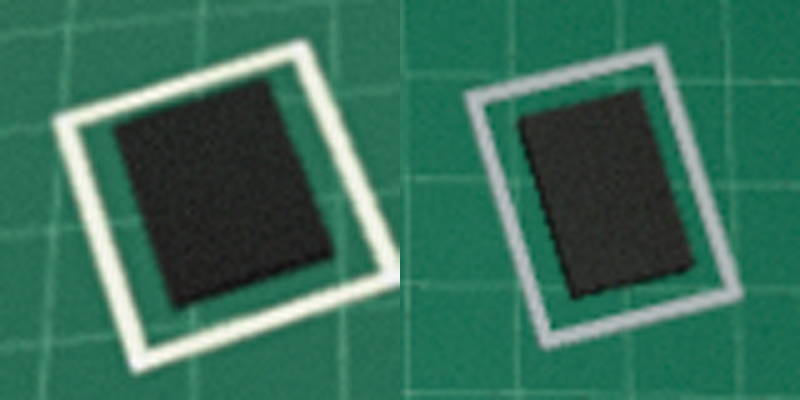

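The tile lies dark side up inside the outline, at about (185,358) in the scene view. The blue and green tiles haven't moved. The gripper looks close to the pencil cup, so I'll back it off, measure the tile's angle and check the forces before handing in.

Run:
```python
from hp import *
from workcell import bot,hand,kinematics,get_obs,vision
np.set_printoptions(precision=2,suppress=True)
o=get_obs(); print(o["wrist_force"],o["position"])
q=o["joint_pos"].copy(); q[0]=-1.2; bot.goto_joints(q)
o=get_obs(); print(o["wrist_force"],o["position"],o["time_s"])
d={n:vision.read_camera(n) for n in ("scene","top")}
d0=pickle.load(open("d0.pkl","rb"))
for n,(x,y,w,h),zt in (("top",(412,145,48,45),.011),("scene",(155,335,60,50),.011)):
    f=d[n]["frame"].astype(int)[y:y+h,x:x+w]
    m=((f[:,:,1]<75)).astype(np.uint8)
    c=max(cv2.findContours(m,cv2.RETR_EXTERNAL,cv2.CHAIN_APPROX_NONE)[0],key=cv2.contourArea).reshape(-1,2)+[x,y]
    print(n,cv2.minAreaRect((ray(d[n],c,zt)[:,:2]*1000).astype(np.float32)))
# bystanders: change in scene picture
for nm,(x,y,w,h) in dict(green=(385,285,45,75),blue=(470,265,50,70),cup=(50,130,45,80)).items():
    print(nm,np.abs(d["scene"]["frame"][y:y+h,x:x+w].astype(int)-d0["scene"]["frame"][y:y+h,x:x+w]).mean())
```

```text
[-0.37  0.    0.17] [ 0.13 -0.6   0.16]
[-0.6  -0.38 -0.37] [ 0.3  -0.53  0.16] 22.7
top ((601.4671020507812, -277.27630615234375), (85.2703857421875, 56.84941864013672), 15.528694152832031)
scene ((604.3917846679688, -279.32342529296875), (89.14033508300781, 55.91127014160156), 15.613018035888672)
green 3.0010864197530864
blue 3.0023809523809524
cup 24.681944444444444
```

Run:
```python
from workcell import vision
import cv2
cv2.imwrite("pics/last.png",vision.read_camera("scene")["frame"][:,:,::-1])
```

```text
(no output)
```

View pics/last.png

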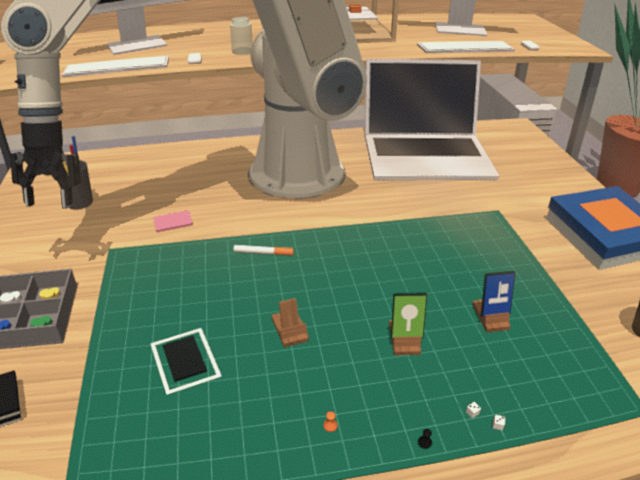

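The cup stands where it was at (75,185). The gripper is now in front of it in the view, which explains the picture difference there, and it hangs free. Everything else is in place, so I'm handing in.

```bash
python3 -c "
from workcell import hand_in
print(hand_in())"
```

```text
the job is handed in; nothing more can be done
None
```

The orange tile now lies flat, picture side down, inside the white outline, and I handed the job in at about 23 s of the 38 s. I gripped it by its side edges from behind, lifted it out of the stand along its height, turned it over, set it down and let go.

**Position:** in the last pictures only its dark back shows. Its centre measured (601, -277) mm from the top camera and (604, -279) mm from the scene camera. The outline's centre measured (604, -278) and (601, -280) mm, so the two cameras disagree on the offset, but both put it at about 3 mm.

**Squareness:** its long side is at 15.5–15.6°, against 15.2–15.4° for the outline.

**Blue and green tiles:** their pictures match the starting ones apart from camera noise.

**Forces and clearance:** the highest wrist force I read was about 9 N, at touchdown. The gripper was empty and hanging free at the end. It passed near the pencil cup on the way out, but the force readings showed no contact and the cup did not move.

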